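# Nest the kidney parts trays under a fold-back dust cover and load the kit

## Task

Set up the kitting station: fold the orange panel of its dust cover right back until it lies flat on the fixed panel, then nest all the blue kidney trays that are there in the white nest, one in the other, each turned so that its outline drops fully into the one below. Nest the yellow tray on top of them, with the USB stick and the gold attenuator lying inside it, and leave the heat sink and the note pad where they are.

Things in the scene. Friction and masses are not known exactly. Their poses are not given: they have to be found in the camera images.
- nest (a point): Middle of the mouth of the fixed white kidney-shaped nest rim (outline and wall of the trays'), 22 mm above the bench, on a grey plate 275 x 165 x 8 mm (65 mm to -x, 210 mm to +x). A nested tray has these x, y axes (hollow on -x). Its foot drops 10 mm into the rim below, 2.5 mm play; nested origins lie at z = -10, +6, +22, +38 mm from here (16 mm a tray). Turned wrong, a tray perches 10 mm high.
- cover (a joint): Angle of the orange moving panel of the bifold dust cover, rad. 0: level over the nest; 1.57: upright; 3.14: folded back flat on the fixed aluminium panel behind the nest. Starts at 0.9 to 1.3, leaning over the nest. The stiff hinge (0.05 N m) holds it where it is left; 1 to 2 N near its edge move it.
- cover_hinge (a point): Middle of the cover's hinge line, 85 mm from the nest's middle on its +x side, 32 mm above the bench. Same axes as nest; the hinge line runs along y. The fixed panel (top 28 mm above the bench) reaches 120 mm from here towards +x; nothing stands on it.
- cover_edge (a point): Middle of the free edge of the orange panel, a dark round bar 8 mm thick, 112 mm from the hinge line. The panel is 4 mm thick and 146 mm wide along the hinge. Push on the side that faces the nest while it is raised; it looks upward once folded.
- tray_blue_a: Blue kidney-shaped plastic tray, 68 x 124 x 26 mm, about 90 g, origin mid-underside, z up. Waist: flat parallel outer walls 58 mm apart at x = +/-29 mm, y within +/-17 mm: grip there from above, jaws along x. Lobes at y = +/-62 mm bend to -x (x = -39 mm), the hollow side. Rim z 10-26 mm, walls 3.5 mm; foot z 0-10 mm, set in 6 mm, solid, its top is the floor. One of up to three; may be absent.
- tray_blue_b: Blue kidney-shaped plastic tray, 68 x 124 x 26 mm, about 90 g, origin mid-underside, z up. Waist: flat parallel outer walls 58 mm apart at x = +/-29 mm, y within +/-17 mm: grip there from above, jaws along x. Lobes at y = +/-62 mm bend to -x (x = -39 mm), the hollow side. Rim z 10-26 mm, walls 3.5 mm; foot z 0-10 mm, set in 6 mm, solid, its top is the floor. One of up to three; may be absent.
- tray_blue_c: Blue kidney-shaped plastic tray, 68 x 124 x 26 mm, about 90 g, origin mid-underside, z up. Waist: flat parallel outer walls 58 mm apart at x = +/-29 mm, y within +/-17 mm: grip there from above, jaws along x. Lobes at y = +/-62 mm bend to -x (x = -39 mm), the hollow side. Rim z 10-26 mm, walls 3.5 mm; foot z 0-10 mm, set in 6 mm, solid, its top is the floor. One of up to three; may be absent.
- tray_yellow: Yellow kidney-shaped plastic tray, 68 x 124 x 26 mm, about 90 g, origin mid-underside, z up. Waist: flat parallel outer walls 58 mm apart at x = +/-29 mm, y within +/-17 mm: grip there from above, jaws along x. Lobes at y = +/-62 mm bend to -x (x = -39 mm), the hollow side. Rim z 10-26 mm, walls 3.5 mm; foot z 0-10 mm, set in 6 mm, solid, its top is the floor. Goes on top and takes the parts.
- usb_stick: Blue USB stick with a bright metal plug, 18 x 50 x 8 mm, 20 g, lying flat. Origin: middle of its underside; long axis y, plug towards -y. Grip across its 18 mm (x) at y = +6 mm, on the blue body (y from -13 to +25 mm).
- attenuator: Gold-coloured coaxial attenuator, 10 x 30 x 8 mm, 20 g, lying on a hexagon flat. Origin: middle of its underside; long axis y. Grip across its 10 mm (x) at about y = 0; the thick hexagon body is at y from -7 to +8 mm.
- heat_sink: Aluminium finned heat sink, 40 x 40 x 20 mm, bystander. Origin: middle of its underside.
- note_pad: Yellow pad of sticky notes, 68 x 68 x 14 mm, bystander. Origin: middle of its underside.

How it is judged:
By the outcome, as a careful person would: the job done as asked, in the order asked, and still so for the second after the job is handed in, with the robot touching nothing.
Of tray_blue_a, tray_blue_b, tray_blue_c only 2 to 3 are there at a start; the rules pass over those that are not, and their reading is None.
At some moment in a run one of tray_blue_a, tray_blue_b, tray_blue_c may be knocked a few centimetres aside while the robot is not near it.
Once in a run the grip may slacken for a moment while it holds something.
It also fails if it takes over 210 s, if anything falls off the work surface, if the arm or the gripper's body presses on something with over 40 N, if the wrist force passes 120 N, or if a joint passes its speed limit or range.

## Robot

A 7-joint arm with a two-finger parallel gripper is mounted at the origin on a cart in front of the work surface, level with it; the furniture and walls round the work are solid. World frame = base frame: x ahead of the robot, y to its left, z up, the work surface at z = 0. Lengths are in m, angles in rad, forces in N, time in s.
With the tool pointing down it reaches from about 0.425 to 0.925 m from the base axis. Payload 6.8 kg.
Tool frame: the origin (TCP) lies between the finger pads; the fingertips stand 22 mm ahead of it and the grasp point (between the pads) lies 3 mm ahead of it; z points along the fingers, y is the line along which they close (so a half turn about z gives the same grasp; the last joint's range is limited). The gripper opens to 85 mm and grips with 20 to 120 N. Pads are 22 mm wide; open, the fingers measure 114 mm over their backs; the gripper's body (76 mm by 85 mm) begins 54 mm behind the grasp point. The pads swing forward as they close: fully open they stand 13 mm farther back than shut.
Start: joints at [1.169, 0.477, 0.022, 1.555, -0.011, 1.109, -0.083], TCP at [0.195, -0.646, 0.253] pointing down, gripper open.
Joint ranges: [-2.96, 2.96], [-0.34, 2.1], [-1.41, 1.46], [0.24, 2.44], [-1.37, 4.51], [0.17, 1.92], [-2.96, 2.96]. Speed limits (rad/s): [2.39, 2.39, 3.14, 3.14, 3.14, 3.14, 3.14].

## Interface

Orientations are given as a unit quaternion [x, y, z, w].
In Python, from station import robot gives the robot as it stands.
- The arm moves only by the tool step_arm, never from a script. Its argument "increments" is text: rows parted by semicolons, each of 5 numbers parted by spaces: the shift along the world's x, y, z in cm, then the turn about the world's z in degrees, then the closure in counts, from 0 (fully open) to 255 (shut). In form: x y z yaw gripper; .... A call has 1 to 12 rows; each row is the pose to reach, as a shift and turn from the pose commanded when the call began; what a row does not reach only later rows make up. A row lasts 1/12 s, in which the tool goes at most 41.7 mm and 7.16 degrees, less where a joint would pass 70% of its speed; a pose out of reach is approached as far as the arm can. A call with a gripper value outside its range is refused whole. The fingers move at their own pace and stop on an object; "grip_force" is the grip in N (left out, the last holds). Time passes only in rows, so rows that repeat a pose let the fingers close. It gives the time, the measured TCP pose, the force, the opening and the grip force at its end, in the units of the state.
- robot.state(): the state, without advancing time (a new reading comes with each control period).
- robot.snapshot(name): name is "scene" or "top"; returns the picture (384x512x3 uint8, red, green, blue); there is no depth.
- robot.calibration(name): a dict with "vertical_fov" (degrees; the focal length in pixels is half the picture's height over the tangent of half this angle, whatever the lens; pixels are square), "cx", "cy" (the principal point, pixels), "R" (3x3) and "t" (3): a world point X has camera coordinates R X + t. Camera axes: x right, y down, z forward; pixel columns grow to the right and rows downward; lengths in m; the calibration is good to about 2 mm. A picture is of the moment at which its call begins. calibration takes no time and is no camera call.
- robot.sign_off(): hands the job in; it is judged then, once.
Trained networks look in the newest picture that a camera, given by its name, has taken for a name from the list of things; names that differ only in an ending like _2 or _b are one class to them, and where a whole thing is asked for, a point or a joint stands for the part that bears it (a point fixed in the world has none). Each returns a list of dicts, best first, with "conf" (0 to 1); they miss things now and then, are a little off and sometimes report something else, mostly with a low value. They report only what shows in the picture. A call takes as long as a camera call.
- robot.spot_in(camera, name): "point" ([row, column] as shares, 0 to 1, of the picture: columns of its width, rows of its height, amid what is visible of it).
- robot.cut_out(camera, name): "region" (384x512 bool, what is visible of it) and "point" ([row, column] as shares, 0 to 1, of the picture: columns of its width, rows of its height, amid what is visible of it).
- robot.landmark_of(camera, name): "point" ([row, column] as shares, 0 to 1, of the picture: columns of its width, rows of its height: a listed point, or the origin of a listed thing).
The state is a dict: "time_s": time; "joints": joint angles; "qvel": joint speeds; "effort": joint torques, N m; "tcp_pos": TCP position; "eef_rot": TCP orientation; "wrist_force": force on the tool from outside, world axes, zero at the start; "wrist_torque": the same for the moment, N m; "opening": finger opening in m; "gripper_force": force on a finger pad.
Only numpy, scipy, OpenCV 4.12 (cv2) and the standard library are available. Lean on these libraries where they do the work, as an engineer would, in place of code of your own. Each camera call takes 0.05 s, during which the arm holds its last target. There are 200 camera calls.

## Working session

There is one attempt and no reset: what is moved stays moved. The work goes in short steps, Python scripts to look and compute and a tool call to move; the robot and the scene stay as the last step left them, time stands still between calls to the robot, and variables do not carry over. Pictures are saved under pics/ and viewed, at most 14 in all, crops included, and the job is handed in when it is done.

Besides the shell and the picture viewer there is one more tool, called after "Request:" as a command line: name --argument value ..., lists and objects as JSON in quotes. step_arm: Moves the arm, as the interface text tells. Its arguments: {"type":"object","properties":{"increments":{"type":"string"},"grip_force":{"type":"number"}},"required":["increments"]}

```bash
mkdir -p pics; ls
cat > h.py <<'E'
import numpy as np, cv2
from station import robot
def snap(c,name=None):
    im=robot.snapshot(c)
    if name: cv2.imwrite('pics/'+name+'.png',cv2.cvtColor(im,cv2.COLOR_RGB2BGR))
    return im
def cam(c):
    k=robot.calibration(c); f=192/np.tan(np.radians(k['vertical_fov'])/2)
    return f,k['cx'],k['cy'],np.array(k['R']),np.array(k['t'])
def ray(c,u,v):
    f,cx,cy,R,t=cam(c); d=R.T@np.array([(u-cx)/f,(v-cy)/f,1]); return -R.T@t,d
def atz(c,u,v,z):
    o,d=ray(c,u,v); return o+d*(z-o[2])/d[2]
def proj(c,X):
    f,cx,cy,R,t=cam(c); p=R@np.array(X)+t; return f*p[0]/p[2]+cx,f*p[1]/p[2]+cy
E
python3 - <<'E'
from h import *
for c in ['scene','top']:
    snap(c,c+'0'); k=robot.calibration(c); print(c,k, ray(c,256,192))
    for n in ['nest','cover_hinge','cover_edge','tray_blue_a','tray_yellow','usb_stick','attenuator','heat_sink','note_pad']:
        for r in robot.landmark_of(c,n):
            if r['conf']>.2:
                v,u=r['point'][0]*384,r['point'][1]*512
                z={'nest':.022,'cover_hinge':.032,'cover_edge':.13}.get(n,0)
                print(n,round(r['conf'],2),round(u),round(v),atz(c,u,v,z).round(3))
s=robot.state();print(s['tcp_pos'],s['eef_rot'],s['time_s'])
E
```

```text
pics
scene {'vertical_fov': 49.25726516829799, 'cx': 254.33990009092798, 'cy': 185.51918739048503, 'R': array([[-7.44774166e-01, -6.67316161e-01,  7.64219395e-04],
       [-4.05123321e-01,  4.51236960e-01, -7.95147974e-01],
       [ 5.30270249e-01, -5.92515272e-01, -6.06414969e-01]]), 't': array([0.36450245, 0.24897227, 0.94324288])} (array([-0.12783716,  0.6897787 ,  0.76968784]), array([ 0.52104908, -0.58817783, -0.6187163 ]))
nest 0.77 255 202 [0.475 0.014 0.022]
cover_hinge 0.86 231 187 [0.562 0.02  0.032]
cover_edge 0.98 244 165 [0.514 0.016 0.13 ]
cover_edge 0.63 320 179 [ 0.326 -0.069  0.13 ]
tray_blue_a 0.9 322 179 [ 0.41  -0.226  0.   ]
tray_blue_a 0.86 226 258 [0.401 0.203 0.   ]
tray_blue_a 0.73 347 157 [ 0.421 -0.385  0.   ]
tray_yellow 0.91 178 293 [0.406 0.351 0.   ]
usb_stick 0.39 310 159 [ 0.506 -0.294  0.   ]
attenuator 0.37 177 256 [ 0.497  0.28  -0.   ]
heat_sink 0.67 277 165 [ 0.566 -0.195  0.   ]
note_pad 0.92 183 225 [0.571 0.196 0.   ]
top {'vertical_fov': 42.58541884346144, 'cx': 257.2132455215817, 'cy': 189.94461120053737, 'R': array([[ 0.02233036, -0.99973  
[... 162 characters left out ...]
42])} (array([ 0.34462271, -0.00411469,  1.37650612]), array([ 0.0984116 , -0.00173463, -0.99515608]))
nest 0.81 251 192 [0.478 0.008 0.022]
cover_hinge 0.8 251 163 [0.558 0.01  0.032]
cover_edge 0.76 249 173 [0.516 0.014 0.13 ]
tray_blue_a 0.93 387 222 [ 0.405 -0.376  0.   ]
tray_blue_a 0.89 183 220 [0.398 0.194 0.   ]
tray_blue_a 0.84 326 219 [ 0.41  -0.204  0.   ]
tray_yellow 0.57 129 216 [0.405 0.345 0.   ]
usb_stick 0.46 355 189 [ 0.497 -0.285  0.   ]
attenuator 0.48 159 185 [0.496 0.267 0.   ]
heat_sink 0.73 321 164 [ 0.564 -0.189  0.   ]
note_pad 0.81 188 160 [0.567 0.188 0.   ]
[ 0.19547459 -0.64607318  0.25330244] [ 9.89230667e-01  1.46364910e-01  1.30186947e-05 -6.82291561e-06] 1.0
```

Run:
```python
from h import *
im=cv2.imread('pics/top0.png'); cv2.imwrite('pics/t1.png',cv2.resize(im[120:300,60:450],(800,369),interpolation=3))
im=cv2.imread('pics/scene0.png'); cv2.imwrite('pics/s1.png',cv2.resize(im[110:350,110:400],(700,579),interpolation=3))
```

```text
(no output)
```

View pics/t1.png

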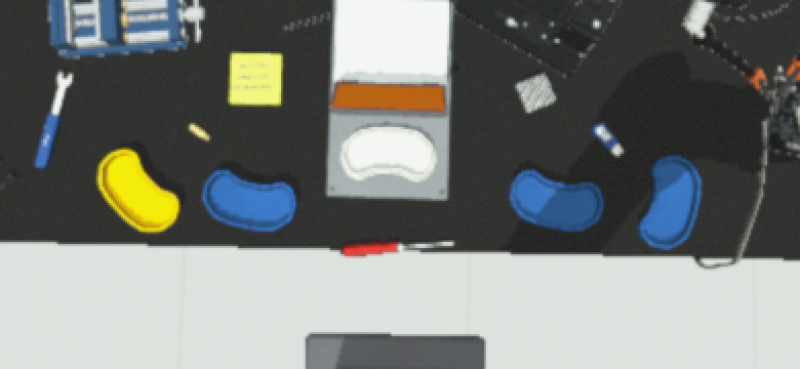

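View pics/s1.png

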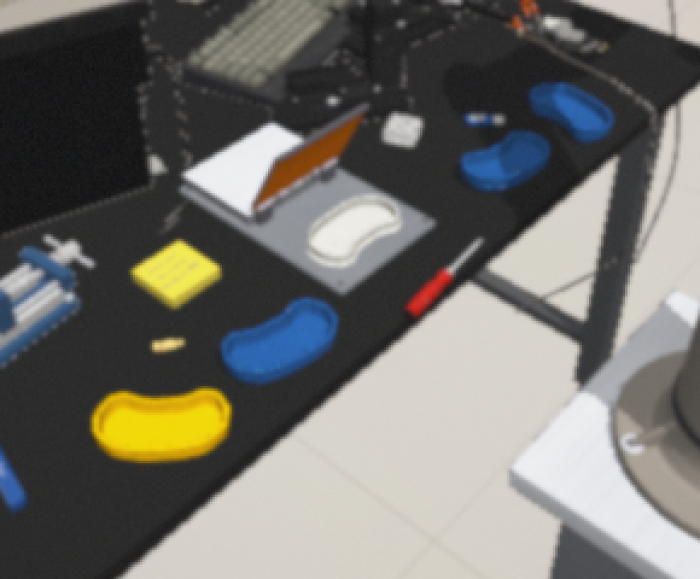

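Both pictures show three blue trays, two left to right at the centre right and one left. The yellow tray is far left, and the nest lies under a leaning orange panel, with the white fixed panel behind it. I'll write a kidney-outline fit for all of them and work out the cover geometry.

```bash
cat >> h.py <<'E'
from scipy.optimize import minimize
def outline(w=.029):
    m=np.zeros((400,400),np.uint8); p=(np.array([(-10,-33),(0,-17),(0,17),(-10,33)])*2+200).astype(np.int32)
    cv2.polylines(m,[p.reshape(-1,1,2)],False,255,1)
    d=cv2.distanceTransform(255-m,cv2.DIST_L2,5); c=cv2.findContours((d<=w*2000).astype(np.uint8),0,2)[0][0][:,0]
    return (c-200)/2000.
O=outline(); F=outline(.023)
def rend(c,x,y,a,layers,S=4):
    m=np.zeros((384*S,512*S),np.uint8); R=np.array([[np.cos(a),-np.sin(a)],[np.sin(a),np.cos(a)]])
    f,cx,cy,Rc,t=cam(c)
    for o,z in layers:
        P=np.c_[o@R.T+[x,y],np.full(len(o),z)]@Rc.T+t
        uv=np.c_[f*P[:,0]/P[:,2]+cx,f*P[:,1]/P[:,2]+cy]
        cv2.fillPoly(m,[np.round((uv+.5)*S-.5).astype(np.int32)],1)
    return cv2.resize(m.astype(np.float32),(512,384),interpolation=cv2.INTER_AREA)
def fit(masks,x,y,z0=0,layers=None,a0s=None):
    L=layers or [(F,z0),(F,z0+.005)]+[(O,z0+h) for h in (.01,.014,.018,.022,.026)]
    cost=lambda p:sum(np.abs(rend(c,p[0],p[1],p[2],L)-m).sum()/m.sum() for c,m in masks.items())
    a0s=a0s if a0s is not None else np.arange(-180,180,30)
    st=sorted((cost((x,y,np.radians(a))),a) for a in a0s)[:2]
    best=None
    for _,a in st:
        a=np.radians(a); s=np.array([[x,y,a],[x+.01,y,a],[x,y+.01,a],[x,y,a+.2]])
        r=minimize(cost,s[0],method='Nelder-Mead',options=dict(initial_simplex=s,xatol=1e-4,fatol=1e-4))
        if best is None or r.fun<best.fun: best=r
    return best.x[0],best.x[1],(np.degrees(best.x[2])+180)%360-180,best.fun
def near(c,masks,x,y,z,tol=60):
    u,v=proj(c,(x,y,z)); b=None
    for m in masks:
        q=np.argwhere(m).mean(0); d=np.hypot(q[1]-u,q[0]-v)
        if d<tol and (b is None or d<b[0]): b=(d,m)
    return None if b is None else b[1].astype(np.float32)
def trays(name,guess,z0=0,cams=('top','scene'),a0s=None):
    ms={}
    for c in cams:
        robot.snapshot(c); ms[c]=[r['region'] for r in robot.cut_out(c,name) if r['conf']>.3]
    out=[]
    for x,y in guess:
        mm={c:near(c,ms[c],x,y,z0+.015,25) for c in cams}; mm={c:m for c,m in mm.items() if m is not None}
        r=fit(mm,x,y,z0,a0s=a0s); print(name,list(mm),'x %.1f y %.1f cm yaw %.1f cost %.3f'%(r[0]*100,r[1]*100,r[2],r[3])); out.append(r)
    return out
E
python3 - <<'E'
from h import *
trays('tray_blue_a',[(.408,-.215),(.4,.198),(.413,-.38)]); trays('tray_yellow',[(.405,.347)])
# nest: white comp
for c in ['top','scene']:
    im=cv2.cvtColor(cv2.imread('pics/%s0.png'%c),cv2.COLOR_BGR2HSV)
    u,v=map(int,proj(c,(.477,.01,.015))); print(u,v,im[v,u],im[v-12:v+16:3,u])
def tri(p):
    A=[];b=[]
    for c,(u,v) in p.items():
        o,d=ray(c,u,v); d/=np.linalg.norm(d); M=np.eye(3)-np.outer(d,d); A.append(M); b.append(M@o)
    return np.linalg.solve(sum(A),sum(b))
print(tri({'scene':(244,165),'top':(249,173)}),tri({'scene':(231,187),'top':(251,163)}),tri({'scene':(255,202),'top':(251,192)}))
E
```

```text
tray_blue_a ['top', 'scene'] x 40.7 y -21.4 cm yaw 167.6 cost 0.166
tray_blue_a ['scene'] x 39.7 y 19.9 cm yaw 168.0 cost 0.055
tray_blue_a ['top', 'scene'] x 41.4 y -37.6 cm yaw -102.4 cost 0.213
tray_yellow ['top', 'scene'] x 40.8 y 35.3 cm yaw 134.8 cost 0.119
250 192 [ 45   2 245] [[ 90  15 150]
 [ 51   8 228]
 [ 50   3 246]
 [ 50   3 246]
 [ 45   2 245]
 [ 50   3 246]
 [ 45   4 245]
 [ 44  18 209]
 [ 68  10 214]
 [ 96  14 178]]
255 202 [ 25   6 236] [[113  13 157]
 [ 20   4 191]
 [ 25  13 210]
 [ 25   6 236]
 [ 25   6 236]
 [ 30   6 236]
 [ 26   8 234]
 [ 26   8 220]
 [ 23  11 205]
 [ 24  12 209]]
[0.51634638 0.01250139 0.12697532] [0.5623869  0.01252326 0.02750716] [0.47937485 0.00769564 0.01457776]
```

```bash
cat >> h.py <<'E'
def nestfit(th=(190,170)):
    mm={}
    for c,t in zip(('top','scene'),th):
        im=cv2.cvtColor(robot.snapshot(c),cv2.COLOR_RGB2HSV); u,v=map(int,proj(c,(.477,.01,.015)))
        m=((im[...,2]>t)&(im[...,1]<40)).astype(np.uint8); n,l=cv2.connectedComponents(m,connectivity=4); m=(l==l[v,u]).astype(np.float32); mm[c]=m; print(c,m.sum())
    for s in (mm,{'top':mm['top']},{'scene':mm['scene']}):
        r=fit(s,.477,.01,layers=[(O,h) for h in (.009,.013,.018,.022)],a0s=[0]); print('nest',list(s),np.round([r[0]*100,r[1]*100,r[2],r[3]],3))
E
python3 - <<'E'
from h import *
nestfit()
E
```

```text
top 1030.0
scene 794.0
nest ['top', 'scene'] [47.704  1.389 -1.105  0.28 ]
nest ['top'] [47.717  1.382 -1.29   0.12 ]
nest ['scene'] [47.601  1.6   -1.158  0.157]
```

Request:
step_arm --increments "0 0 5 0 0; 4 4 5 7 255; 8 8 5 14 255; 12 12 5 21 255; 15 16 5 28 255;16 20 5 35 255; 17 24 5 42 255; 18 28 5 49 255; 19 32 5 56 255; 20 36 5 63 255; 21 40 5 70 255; 22 44 5 73 255"

```text
time_s: 2.5
tcp_pos: [0.404, -0.2493, 0.3036]
eef_rot: [0.706, 0.708, -0.0, 0.0]
wrist_force: [0.7, 0.4, 0.4]
opening: 0.0002
gripper_force: 0.0
```

Request:
step_arm --increments "0 4 0 0 255; 0.5 8 0 0 255; 1 12 -1 0 255; 1.5 16 -2 0 255; 2 20 -3 0 255; 2.5 24 -4 0 255; 3 26.3 -7 0 255; 3 26.3 -10 0 255; 3 26.3 -14 0 255; 3 26.3 -18 0 255; 3 26.3 -18 0 255; 3 26.3 -18 0 255"

```text
time_s: 3.5
tcp_pos: [0.4326, 0.0119, 0.1225]
eef_rot: [0.708, 0.706, -0.001, -0.002]
wrist_force: [0.3, 1.3, 0.8]
opening: -0.0
gripper_force: 0.0
```

Request:
step_arm --increments "2 0 0 0 255; 4 0 0 0 255; 5 0 0 0 255; 6 0 0 0 255; 7 0 0 0 255; 8 0 0 0 255; 9 0 0 0 255; 10 0 0 0 255; 11 0 0 0 255; 12 0 0 0 255; 12 0 0 0 255; 12 0 0 0 255"

```text
time_s: 4.5
tcp_pos: [0.5578, 0.012, 0.1265]
eef_rot: [0.708, 0.706, 0.003, 0.003]
wrist_force: [1.0, -0.7, 8.2]
opening: 0.0003
gripper_force: 3.4
```

Run:
```python
from h import *
im=cv2.cvtColor(snap('scene'),cv2.COLOR_RGB2BGR); cv2.imwrite('pics/s2.png',cv2.resize(im[60:280,130:370],(600,550),interpolation=3))
print(robot.state()['joints'])
```

```text
[ 0.30825733  0.50066015 -0.56407324  1.92383224  0.36282948  0.81143363
 -0.45565573]
```

View pics/s2.png

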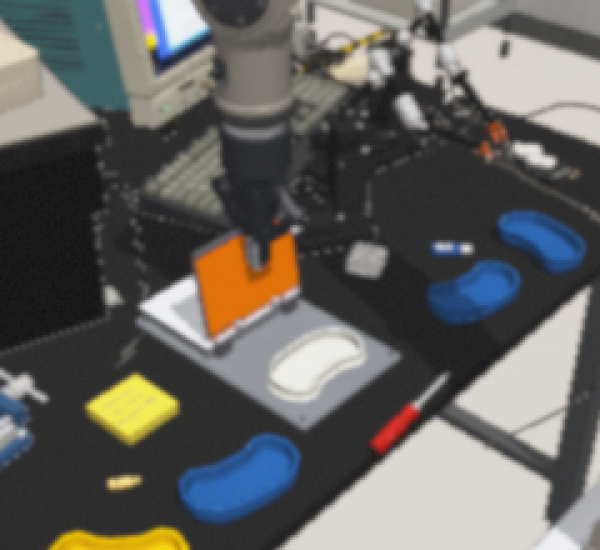

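The fingers are on the nest side and the panel is slightly past vertical. There is some upward load, so I'll raise the tool a little and go on.

Request:
step_arm --increments "0 0 1 0 255; 1 0 1 0 255; 2 0 1 0 255; 3 0 0.8 0 255; 4 0 0.4 0 255; 5 0 0 0 255; 6 0 -0.4 0 255; 7 0 -1 0 255; 7.5 0 -1.5 0 255; 8 0 -2.2 0 255; 8 0 -2.2 0 255; 8 0 -2.2 0 255"

```text
time_s: 5.55
tcp_pos: [0.6335, 0.0119, 0.1005]
eef_rot: [0.708, 0.706, -0.0, -0.001]
wrist_force: [0.2, 0.2, -0.8]
opening: 0.0002
gripper_force: 0.0
```

Request:
step_arm --increments "0 0 -0.8 0 255; 0 0 -1.6 0 255; 0.3 0 -2.4 0 255; 0.6 0 -3.2 0 255; 1 0 -3.8 0 255; 1.3 0 -4.2 0 255; 1.5 0 -4.4 0 255; 1.5 0 -4.6 0 255; 1.5 0 -4.6 0 255"

```text
time_s: 6.3
tcp_pos: [0.6489, 0.0119, 0.0549]
eef_rot: [0.708, 0.706, -0.0, -0.0]
wrist_force: [-1.1, 0.1, -0.3]
opening: -0.0002
gripper_force: 0.0
```

Request:
step_arm --increments "0 0 3 0 0; 0 0 7 0 0; 0 0 11 0 0; -2 -4 15 0 0; -4 -8 16 0 0; -6 -12 16 0 0; -8 -15 16 0 0;-11 -19 16 0 0; -14 -23 16 0 0; -17 -26 16 0 0; -20 -29 16 0 0; -21 -30 16 0 0"

```text
time_s: 7.3
tcp_pos: [0.4425, -0.2842, 0.2158]
eef_rot: [0.708, 0.706, -0.0, 0.001]
wrist_force: [0.9, -1.5, -0.3]
opening: 0.0858
gripper_force: 0.0
```

Run:
```python
from h import *
im=cv2.cvtColor(snap('scene'),cv2.COLOR_RGB2BGR); cv2.imwrite('pics/s3.png',cv2.resize(im[60:280,130:410],(700,550),interpolation=3))
trays('tray_blue_a',[(.407,-.214),(.397,.199),(.414,-.376)]);nestfit()
```

```text
tray_blue_a ['top', 'scene'] x 40.7 y -21.4 cm yaw 168.1 cost 0.131
tray_blue_a ['top', 'scene'] x 39.7 y 19.9 cm yaw 168.6 cost 0.139
tray_blue_a ['top', 'scene'] x 40.6 y -37.3 cm yaw -110.6 cost 7.951
top 1062.0
scene 825.0
nest ['top', 'scene'] [47.745  1.657 -0.194  0.32 ]
nest ['top'] [47.714  1.312 -1.053  0.144]
nest ['scene'] [47.62   1.674 -1.833  0.17 ]
```

View pics/s3.png

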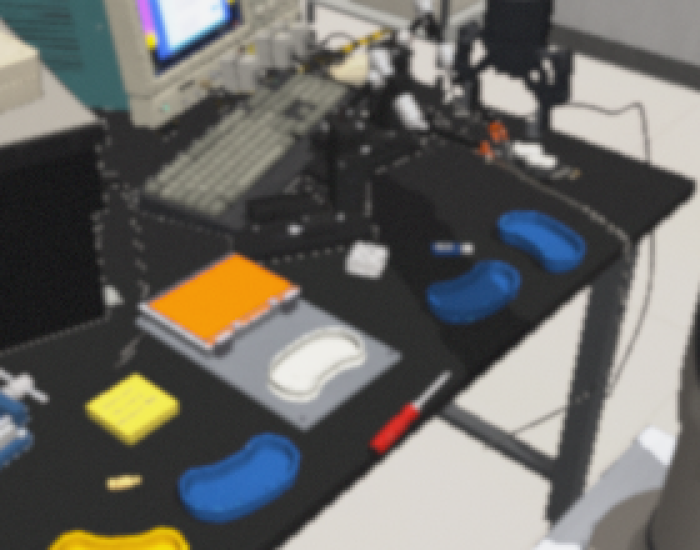

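Picture: the orange panel lies flat on the fixed panel, and the nest is free. Next is the tray at (40.7, -21.4). I'll turn the wrist so that the tray can be set down with the yaw near 89°.

Request:
step_arm --increments "0 0 0 -7 0;0 0 0 -14 0;0 0 0 -21 0;0 0 0 -28 0;0 0 0 -35 0;-1 1 0 -42 0;-2 3 0 -49 0;-3 5 0 -56 0;-3.5 7 0 -63 0;-3.5 7 0 -70 0;-3.5 7 0 -77 0;-3.5 7 0 -84 0"

```text
time_s: 8.65
tcp_pos: [0.4101, -0.2108, 0.2155]
eef_rot: [0.999, 0.05, 0.0, 0.0]
wrist_force: [0.2, -0.3, -0.0]
opening: 0.0853
gripper_force: 0.0
```

Request:
step_arm --increments "0 0 0 -7 0;0 0 0 -14 0;0 0 0 -21 0;0 0 0 -28 0;0 0 0 -35 0;0 0 0 -42 0;0 0 0 -49 0;0 0 0 -56 0;0 0 0 -63 0;0 0 0 -70 0;0 0 0 -77 0;0 0 0 -84 0"

```text
time_s: 9.65
tcp_pos: [0.4102, -0.2112, 0.2153]
eef_rot: [0.776, -0.631, 0.0, -0.0]
wrist_force: [-0.4, -0.2, 0.4]
opening: 0.0853
gripper_force: 0.0
```

Request:
step_arm --increments "0 0 0 -7 0;0 0 -2 -14 0;0 0 -4 -21 0;0 0 -6 -24 0;0 0 -6 -24 0; 0 0 -6 -24 0"

```text
time_s: 10.15
tcp_pos: [0.4098, -0.2105, 0.1549]
eef_rot: [-0.631, 0.776, 0.001, -0.001]
wrist_force: [0.5, -0.2, 0.1]
opening: 0.0855
gripper_force: 0.0
```

```bash
cat >> h.py <<'E'
def st():
    s=robot.state(); q=s['eef_rot']; print('t %.1f tcp'%s['time_s'],np.round(np.array(s['tcp_pos'])*100,2),'psi %.1f'%np.degrees(2*np.arctan2(q[1],q[0])),'j',np.round(s['joints'],2),'open %.1f'%(s['opening']*1000),'F',np.round(s['wrist_force'],1))
E
python3 - <<'E'
from h import *
st(); trays('tray_blue_a',[(.414,-.376)],cams=('top','scene'))
E
```

```text
t 10.2 tcp [ 40.98 -21.05  15.49] psi 258.2 j [ 0.21  0.26  0.15  2.15 -0.06  0.73 -2.95] open 85.5 F [ 0.5 -0.2  0.1]
tray_blue_a ['scene'] x 41.4 y -37.5 cm yaw -104.3 cost 0.180
```

Request:
step_arm --increments "-0.3 -0.3 -3 6 0; -0.3 -0.3 -6 6 0; -0.3 -0.3 -9 6 0; -0.3 -0.3 -11 6 0; -0.3 -0.3 -12.5 6 0; -0.3 -0.3 -12.5 6 0; -0.3 -0.3 -12.5 6 255; -0.3 -0.3 -12.5 6 255; -0.3 -0.3 -12.5 6 255; -0.3 -0.3 -12.5 6 255; -0.3 -0.3 -12.5 6 255; -0.3 -0.3 -12.5 6 255" --grip_force 50

```text
time_s: 11.35
tcp_pos: [0.4068, -0.2164, 0.0322]
eef_rot: [-0.668, 0.744, -0.001, 0.001]
wrist_force: [-2.8, 0.4, 6.5]
opening: 0.0571
gripper_force: 51.5
```

Run:
```python
from h import *
st(); trays('tray_blue_a',[(.407,-.214)])
```

```text
t 11.3 tcp [ 40.68 -21.64   3.22] psi 263.8 j [ 0.28  0.49  0.09  2.22 -0.1   0.43 -2.8 ] open 57.1 F [-2.8  0.4  6.5]
tray_blue_a ['top', 'scene'] x 41.3 y -20.9 cm yaw 176.1 cost 1.895
```

Request:
step_arm --increments "0 0 2 0 255; 0 0 5 0 255; 0 0 8 7 255; 0 0 9 14 255; 0 0 9 21 255; 0 0 9 28 255; 0 0 9 35 255; 0 0 9 42 255; 0 0 9 49 255; 0 0 9 56 255; 0 0 9 63 255; 0 0 9 70 255"

```text
time_s: 12.55
tcp_pos: [0.4064, -0.2162, 0.1217]
eef_rot: [0.975, -0.224, 0.001, 0.0]
wrist_force: [-0.4, -0.9, -2.0]
opening: 0.0566
gripper_force: 54.1
```

Request:
step_arm --increments "0 2 0 7 255; 0 4 0 14 255; 1 6 0 21 255; 2 8 0 28 255; 3 10 0 35 255; 4 12 0 42 255; 5 14 0 49 255; 6 16 0 56 255; 6.9 18 0 63 255; 6.9 20 0 70 255; 6.9 22 0 77 255; 6.9 22.8 0 84 255"

```text
time_s: 13.55
tcp_pos: [0.4757, 0.0149, 0.1219]
eef_rot: [0.873, 0.487, 0.001, 0.001]
wrist_force: [-1.0, 0.2, -2.1]
opening: 0.057
gripper_force: 54.1
```

Request:
step_arm --increments "0 0 0 7 255; 0 0 -2 14 255; 0 0 -3 21 255; 0 0 -4 28 255; 0 0 -5 31 255;0 0 -5 31 255;0 0 -5 31 255"

```text
time_s: 14.13
tcp_pos: [0.4752, 0.0118, 0.071]
eef_rot: [0.715, 0.699, -0.0, 0.0]
wrist_force: [0.1, 1.1, -1.3]
opening: 0.0576
gripper_force: 54.0
```

Run:
```python
from h import *
st(); z=robot.state()['tcp_pos'][2]-.03
for c in ('top','scene'):
    im=cv2.cvtColor(snap(c),cv2.COLOR_RGB2BGR); u,v=map(int,proj(c,(.477,.014,.05))); cv2.imwrite('pics/%s4.png'%c,im)
    r=robot.cut_out(c,'tray_blue_a'); globals()[c]=im[v-65:v+65,u-65:u+65]
    for q in r: print(c,q['conf'],q['region'].sum(),np.argwhere(q['region']).mean(0))
cv2.imwrite('pics/c4.png',cv2.resize(np.hstack([top,scene]),(800,400),interpolation=3))
```

```text
t 14.1 tcp [47.52  1.18  7.1 ] psi 88.7 j [ 0.35  0.5  -0.61  2.13  0.48  0.64 -0.62] open 57.6 F [ 0.1  1.1 -1.3]
top 0.95 920 [217.91304348 181.3673913 ]
top 0.59 968 [218.3285124  387.27376033]
scene 0.94 1088 [251.92279412 226.05790441]
scene 0.8 508 [155.51968504 346.91141732]
scene 0.75 549 [193.54098361 255.16575592]
```

View pics/c4.png

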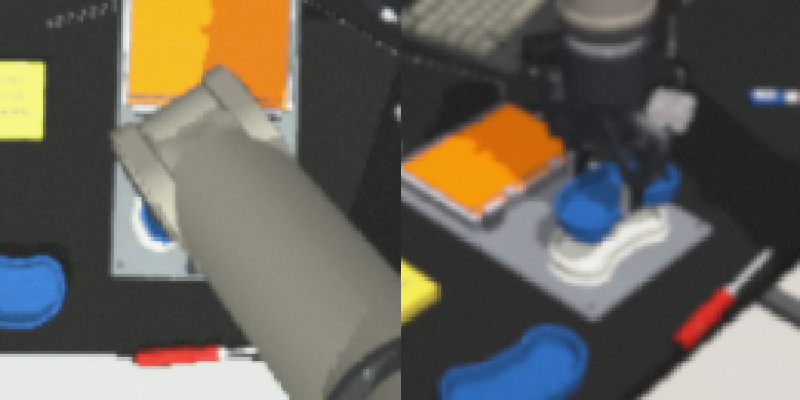

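```bash
cat >> h.py <<'E'
LT=lambda z:[(F,z),(F,z+.005)]+[(O,z+h) for h in (.01,.014,.018,.022,.026)]
def held(hue=(100,125),c='scene',dz=.03,x=None,a=-1.2):
    im=cv2.cvtColor(robot.snapshot(c),cv2.COLOR_RGB2HSV); s=robot.state()['tcp_pos']; x=x or s[0]; a=np.radians(a)
    m=((im[...,0]>=hue[0])&(im[...,0]<=hue[1])&(im[...,1]>110)&(im[...,2]>60)).astype(np.float32)
    big=cv2.dilate(rend(c,x,s[1],a,LT(s[2]-dz)),np.ones((25,25)))>.01
    dark=(im[...,2]<110)&(m==0); w=(big&~dark).astype(np.float32)
    cost=lambda p:(np.abs(rend(c,p[0],p[1],a,LT(p[2]))-m)*w).sum()
    r=minimize(lambda p:cost((x,p[0],p[1])),(s[1],s[2]-dz),method='Nelder-Mead',options=dict(initial_simplex=[[s[1],s[2]-dz],[s[1]+.01,s[2]-dz],[s[1],s[2]-dz+.008]],xatol=1e-4,fatol=1e-3))
    print('held tray y %.2f z0 %.2f cm (tcp %.2f %.2f %.2f) cost %.1f of %.0f'%(r.x[0]*100,r.x[1]*100,*(np.array(s)*100),r.fun,(m*w).sum()))
E
python3 - <<'E'
from h import *
held(); held(x=.479); held(x=.471)
E
```

```text
held tray y 0.92 z0 4.98 cm (tcp 47.56 1.21 7.11) cost 87.3 of 534
held tray y 0.57 z0 4.56 cm (tcp 47.54 1.21 7.10) cost 89.2 of 533
held tray y 1.35 z0 5.31 cm (tcp 47.53 1.21 7.08) cost 84.6 of 533
```

```bash
cat >> h.py <<'E'
def held2(z0,hue=(100,125),c='scene',a=-1.2,save=None):
    im0=robot.snapshot(c); im=cv2.cvtColor(im0,cv2.COLOR_RGB2HSV); s=robot.state()['tcp_pos']; a=np.radians(a)
    m=((im[...,0]>=hue[0])&(im[...,0]<=hue[1])&(im[...,1]>110)&(im[...,2]>60)).astype(np.float32)
    big=cv2.dilate(rend(c,s[0],s[1],a,LT(z0)),np.ones((25,25)))>.01
    dark=(im[...,2]<110)&(m==0); w=(big&~dark).astype(np.float32)
    cost=lambda p:(np.abs(rend(c,p[0],p[1],a,LT(z0))-m)*w).sum()
    x,y=s[:2]; r=minimize(cost,(x,y),method='Nelder-Mead',options=dict(initial_simplex=[[x,y],[x+.008,y],[x,y+.01]],xatol=1e-4,fatol=1e-3))
    print('held2 x %.2f y %.2f (tcp %.2f %.2f %.2f) cost %.1f of %.0f'%(r.x[0]*100,r.x[1]*100,*(np.array(s)*100),r.fun,(m*w).sum()))
    if save:
        o=cv2.cvtColor(im0,cv2.COLOR_RGB2BGR); g=(rend(c,*r.x,a,LT(z0))>.5).astype(np.uint8); n=(rend(c,.476,.016,a,[(O,.009),(O,.022)])>.5).astype(np.uint8)
        u,v=map(int,proj(c,(x,y,z0))); o=cv2.resize(o,None,fx=4,fy=4,interpolation=3)
        for q,col in ((g,(0,0,255)),(n,(0,255,0)),((m*w).astype(np.uint8),(255,255,0))):
            cv2.drawContours(o,cv2.findContours(cv2.resize(q,None,fx=4,fy=4,interpolation=0),0,2)[0],-1,col,1)
        cv2.imwrite('pics/'+save+'.png',cv2.resize(o[4*v-220:4*v+220,4*u-220:4*u+220],(600,600)))
E
python3 - <<'E'
from h import *
held2(.041,save='d5'); held2(.044)
E
```

```text
held2 x 48.11 y 0.31 (tcp 47.52 1.21 7.07) cost 90.6 of 533
held2 x 47.88 y 0.55 (tcp 47.52 1.21 7.05) cost 90.0 of 532
```

View pics/d5.png

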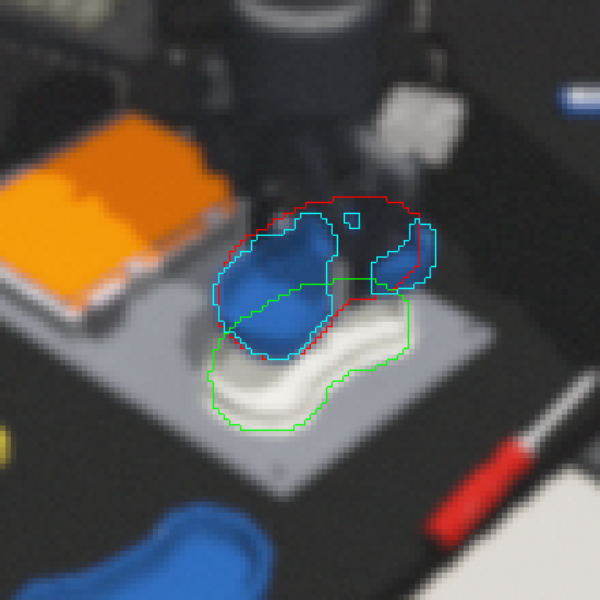

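```bash
cat > n.py <<'E'
from h import *
for c,f in (('top','top0'),('scene','scene0')):
    im=cv2.imread('pics/%s.png'%f); hsv=cv2.cvtColor(im,cv2.COLOR_BGR2HSV); u,v=map(int,proj(c,(.477,.014,.015)))
    V=hsv[...,2].astype(np.float32)
    m=((V>185)&(hsv[...,1]<40)).astype(np.uint8); n,l=cv2.connectedComponents(m,connectivity=4); m=(l==l[v,u]).astype(np.uint8)
    cs=cv2.findContours(m,0,2)[0]; fill=np.zeros_like(m); cv2.drawContours(fill,cs,-1,1,-1)
    rows=V[v-20:v+22,u]; print(c,rows[::2].astype(int))
    zone=cv2.dilate(fill,np.ones((3,3)))>0
    soft=np.where(fill>0,np.maximum(np.clip((V-160)/75,0,1),cv2.erode(fill,np.ones((3,3)))),np.where(zone,np.clip((V-160)/75,0,1),0)).astype(np.float32)
    L=[(O,h) for h in (.009,.013,.018,.022)]
    r=fit({c:soft},.477,.014,layers=L,a0s=[0]); print(np.round([r[0]*100,r[1]*100,r[2],r[3]],3), soft.sum())
    o=cv2.resize(im,None,fx=6,fy=6,interpolation=3); g=(rend(c,r[0],r[1],np.radians(r[2]),L)>.5).astype(np.uint8)
    for q,col in ((g,(0,0,255)),): cv2.drawContours(o,cv2.findContours(cv2.resize(q,None,fx=6,fy=6,interpolation=0),0,2)[0],-1,col,1)
    globals()[c]=o[6*v-180:6*v+180,6*u-200:6*u+200]
cv2.imwrite('pics/n6.png',np.hstack([top,scene]))
E
python3 n.py
```

```text
top [167 125 153 171 131 229 236 246 246 245 246 246 246 245 214 230 226 177
 177 177 179]
[47.743  1.471  0.641  0.122] 1030.24
scene [144 157 159 158 160 188 189 219 236 237 236 236 236 235 229 222 206 202
 198 160 158]
[47.562  1.764  1.524  0.17 ] 638.92004
```

View pics/n6.png

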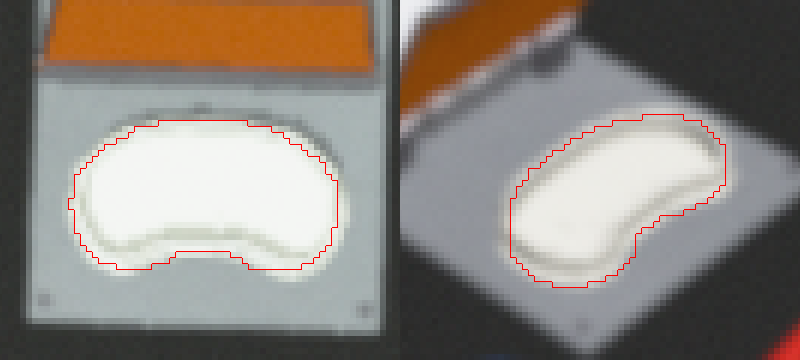

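Run:
```python
from h import *
u,v=map(int,proj('top',(.477,.014,.015))); P=lambda a,b:atz('top',u-200/6+a/6,v-30+b/6,.008)[:2]
L,R=P(28,321),P(382,332); print('plate front',L,R,'mid',(L+R)/2,'len',np.hypot(*(L-R)),'yaw',np.degrees(np.arctan2(-(L-R)[0],(L-R)[1])))
u,v=map(int,proj('scene',(.477,.014,.015))); print('scene front-left corner',atz('scene',u-200/6+183/6,v-30+353/6,.008))
```

```text
plate front [0.41207   0.0937961] [ 0.41069156 -0.07011227] mid [0.41138078 0.01184192] len 0.1639141707604363 yaw -0.481833754720644
scene front-left corner [0.410902   0.10008884 0.008     ]
```

Request:
step_arm --increments "0.1 0.5 0 0.5 255; 0.1 0.5 0 0.5 255; 0.1 0.5 -0.7 0.5 255; 0.1 0.5 -1.3 0.5 255; 0.1 0.5 -1.6 0.5 255; 0.1 0.5 -1.9 0.5 255; 0.1 0.5 -2.2 0.5 255;0.1 0.5 -2.4 0.5 255;0.1 0.5 -2.4 0.5 255"

```text
time_s: 15.33
tcp_pos: [0.476, 0.0182, 0.0482]
eef_rot: [0.711, 0.703, -0.001, 0.0]
wrist_force: [-9.1, 1.4, 36.3]
opening: 0.0571
gripper_force: 53.1
```

Run:
```python
from h import *
st(); held2(robot.state()['tcp_pos'][2]-.031,save='d7')
```

```text
t 15.3 tcp [47.6   1.82  4.82] psi 89.4 j [ 0.31  0.54 -0.58  2.14  0.52  0.6  -0.66] open 57.1 F [-9.1  1.4 36.3]
held2 x 48.17 y 0.70 (tcp 47.60 1.82 4.83) cost 84.9 of 510
```

View pics/d7.png

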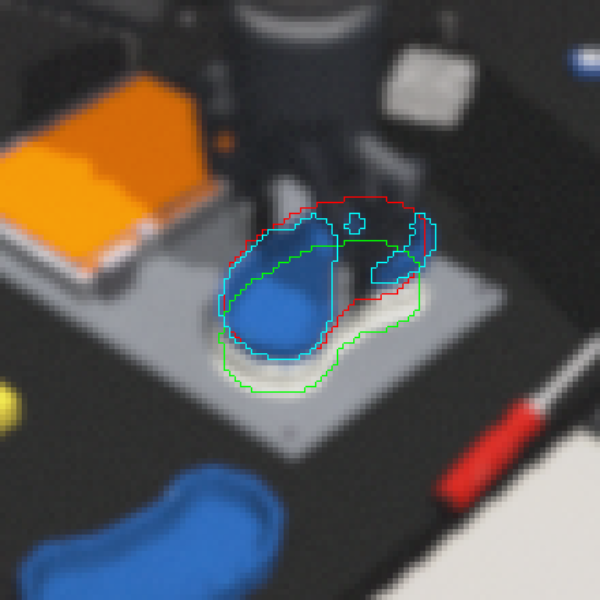

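Request:
step_arm --increments "0 0 0.5 0 255; 0 0.4 0.7 0 255; 0 0.4 0.7 0 255; 0 0.4 0.4 0 255; 0 0.4 0.2 0 255; 0 0.4 0 0 255; 0 0.4 0 0 255"

```text
time_s: 15.97
tcp_pos: [0.4771, 0.0219, 0.0468]
eef_rot: [0.711, 0.703, 0.001, 0.001]
wrist_force: [2.9, 1.1, -2.3]
opening: 0.0567
gripper_force: 54.7
```

Request:
step_arm --increments "0 0 -0.2 0 255; 0 0 -0.4 0 255; 0 0 -0.5 0 255; 0 0 -0.5 0 255"

```text
time_s: 16.3
tcp_pos: [0.4777, 0.0216, 0.0436]
eef_rot: [0.711, 0.703, 0.001, 0.002]
wrist_force: [-7.9, -2.0, 39.6]
opening: 0.0567
gripper_force: 55.9
```

Request:
step_arm --increments "0 0 0.1 0 120; 0 0 0.1 0 0; 0 0 0.1 0 0; 0 0 0.1 0 0; 0 0 3 0 0; 0 0 7 0 0; 0 -3 10 -7 0; 0 -7 10 -14 0; 0 -11 10 -21 0; 0 -15 10 -28 0; -1 -19 10 -35 0; -2 -23 10 -42 0"

```text
time_s: 17.3
tcp_pos: [0.4553, -0.2108, 0.1408]
eef_rot: [0.917, 0.399, -0.0, -0.0]
wrist_force: [0.7, -0.9, -1.0]
opening: 0.0854
gripper_force: 0.0
```

Request:
step_arm --increments "-1 -4 0 -7 0; -2 -8 0 -14 0; -3 -11 0 -21 0; -4 -14 0 -28 0; -4.3 -16.6 0 -35 0; -4.3 -16.6 0 -42 0; -4.3 -16.6 0 -49 0; -4.3 -16.6 0 -56 0; -4.3 -16.6 0 -60 0; -4.3 -16.6 0 -60 0"

```text
time_s: 18.13
tcp_pos: [0.4125, -0.3746, 0.1403]
eef_rot: [0.994, -0.112, -0.001, -0.0]
wrist_force: [-0.3, 0.1, 0.6]
opening: 0.0856
gripper_force: 0.0
```

Run:
```python
from h import *
st()
for c in ('top','scene'): trays('tray_blue_a',[(.477,.014)],z0=.012,cams=(c,),a0s=[0]); 
for c in ('top','scene'):
  try: trays('tray_blue_a',[(.397,.199)],cams=(c,),a0s=[168]); trays('tray_blue_a',[(.414,-.375)],cams=(c,),a0s=[-103])
  except Exception as e: print(c,e)
```

```text
t 18.1 tcp [ 41.25 -37.46  14.03] psi -12.8 j [ 0.76  0.43 -0.17  1.93  0.1   0.79 -1.26] open 85.6 F [-0.3  0.1  0.6]
tray_blue_a ['top'] x 48.2 y 1.2 cm yaw -2.5 cost 0.085
tray_blue_a ['scene'] x 48.1 y 1.2 cm yaw -3.8 cost 0.080
tray_blue_a ['top'] x 39.8 y 19.9 cm yaw 168.1 cost 0.066
tray_blue_a ['top'] x 41.3 y -37.5 cm yaw -104.6 cost 0.561
tray_blue_a ['scene'] x 39.7 y 19.9 cm yaw 169.5 cost 0.056
tray_blue_a ['scene'] x 41.1 y -37.6 cm yaw -103.6 cost 0.095
```

Run:
```python
from h import *
im={}
ms={}
for c in ('top','scene'):
    a=robot.snapshot(c); ms[c]=near(c,[r['region'] for r in robot.cut_out(c,'tray_blue_a')],.479,.012,.025,25); im[c]=cv2.cvtColor(a,cv2.COLOR_RGB2BGR)
for z in (.008,.012,.017,.022): print(z,np.round(fit(ms,.48,.012,z0=z,a0s=[0]),4))
for c in im:
    u,v=map(int,proj(c,(.477,.014,.02))); globals()[c]=cv2.resize(im[c][v-33:v+33,u-33:u+33],(400,400),interpolation=3)
cv2.imwrite('pics/e8.png',np.hstack([top,scene]))
```

```text
0.008 [ 0.4824  0.0118 -3.7153  0.186 ]
0.012 [ 0.4811  0.0133 -3.6372  0.1461]
0.017 [ 0.4796  0.0153 -2.1704  0.2007]
0.022 [ 0.478   0.0164 -1.0959  0.3147]
```

View pics/e8.png

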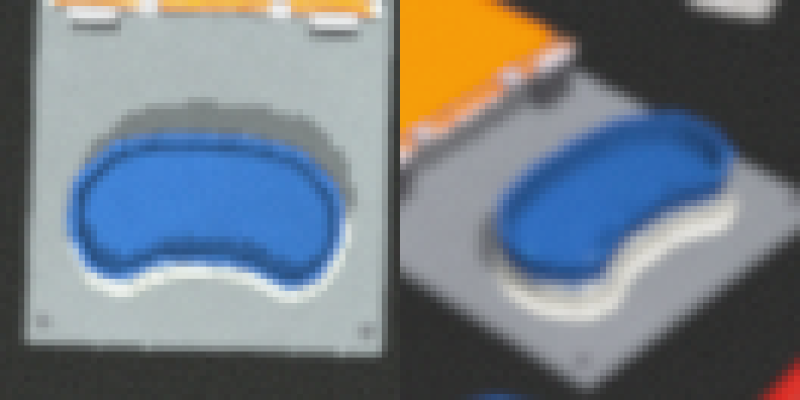

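Tray one is seated: the fit is best at z0 = 12 mm. The same pattern goes on with the tray at (41, -37.5), corrected for the camera bias.

Request:
step_arm --increments "-0.4 0.2 -3 -1 0; -0.4 0.2 -6 -1 0; -0.4 0.2 -9 -1 0; -0.4 0.2 -10.9 -1 0; -0.4 0.2 -10.9 -1 0; -0.4 0.2 -10.9 -1 0; -0.4 0.2 -10.9 -1 255; -0.4 0.2 -10.9 -1 255; -0.4 0.2 -10.9 -1 255; -0.4 0.2 -10.9 -1 255; -0.4 0.2 -10.9 -1 255; -0.4 0.2 -10.9 -1 255"

```text
time_s: 19.93
tcp_pos: [0.4101, -0.3735, 0.0343]
eef_rot: [0.993, -0.119, 0.001, 0.001]
wrist_force: [-1.1, 1.2, 5.5]
opening: 0.0567
gripper_force: 53.0
```

Request:
step_arm --increments "0 0 3 0 255; 0 0 6 0 255; 0 0 9.6 7 255; 0 3 9.6 14 255; 0 7 9.6 21 255; 0 11 9.6 28 255; 1 15 9.6 35 255; 2 19 9.6 42 255; 3 23 9.6 49 255; 4 27 9.6 56 255; 5 31 9.6 63 255; 6 35 9.6 70 255"

```text
time_s: 20.93
tcp_pos: [0.4696, -0.0213, 0.1296]
eef_rot: [0.88, 0.474, 0.001, 0.001]
wrist_force: [1.2, 0.2, -0.9]
opening: 0.0564
gripper_force: 54.4
```

Request:
step_arm --increments "0.5 2 0 7 255; 0.9 3.9 0 14 255; 0.9 3.9 -1 21 255; 0.9 3.9 -2 28 255; 0.9 3.9 -3 33 255; 0.9 3.9 -4 33 255; 0.9 3.9 -4 33 255; 0.9 3.9 -4 33 255"

```text
time_s: 21.6
tcp_pos: [0.4779, 0.0159, 0.0884]
eef_rot: [0.712, 0.702, -0.0, 0.0]
wrist_force: [0.3, 0.7, -1.3]
opening: 0.0565
gripper_force: 54.4
```

Run:
```python
from h import *
st()
```

```text
t 21.6 tcp [47.79  1.59  8.84] psi 89.2 j [ 0.38  0.48 -0.66  2.12  0.46  0.69 -0.6 ] open 56.5 F [ 0.3  0.7 -1.3]
```

Request:
step_arm --increments "0 0 -0.8 0 255; 0 0 -1.4 0 255; 0 0 -1.7 0 255; 0 0 -1.9 0 255; 0 0 -2.1 0 255; 0 0 -2.1 0 255"

```text
time_s: 22.1
tcp_pos: [0.4781, 0.0161, 0.0671]
eef_rot: [0.711, 0.703, -0.0, -0.0]
wrist_force: [-0.1, -1.1, -1.2]
opening: 0.0568
gripper_force: 54.4
```

Request:
step_arm --increments "0 0 -0.3 0 255; 0 0 -0.5 0 255; 0 0 -0.5 0 255"

```text
time_s: 22.35
tcp_pos: [0.4781, 0.0161, 0.0624]
eef_rot: [0.711, 0.703, -0.0, 0.0]
wrist_force: [0.4, -1.2, 0.1]
opening: 0.0565
gripper_force: 54.5
```

Request:
step_arm --increments "0 0 -0.15 0 255; 0 0 -0.25 0 255; 0 0 -0.25 0 255"

```text
time_s: 22.6
tcp_pos: [0.4782, 0.0161, 0.0621]
eef_rot: [0.711, 0.703, -0.001, 0.001]
wrist_force: [-10.6, -2.0, 36.3]
opening: 0.0565
gripper_force: 58.4
```

Request:
step_arm --increments "0 0 0.2 0 120; 0 0 0.2 0 0; 0 0 0.2 0 0; 0 0 0.2 0 0; 0 0 3 0 0; 0 0 7 7 0; 0 3 8 14 0; -1 6 8 21 0; -2 9 8 28 0; -4 12 8 35 0; -6 15 8 42 0; -7 17 8 49 0"

```text
time_s: 23.6
tcp_pos: [0.4055, 0.1887, 0.1398]
eef_rot: [0.351, 0.936, 0.0, -0.0]
wrist_force: [-0.5, 0.6, -0.5]
opening: 0.0856
gripper_force: 0.0
```

Request:
step_arm --increments "-0.5 1 0 7 0;-1.2 1.4 0 14 0;-1.2 1.4 0 21 0;-1.2 1.4 0 28 0;-1.2 1.4 0 35 0;-1.2 1.4 0 42 0;-1.2 1.4 0 49 0;-1.2 1.4 0 56 0;-1.2 1.4 0 63 0;-1.2 1.4 0 70 0;-1.2 1.4 0 77 0;-1.2 1.4 0 84 0"

```text
time_s: 24.6
tcp_pos: [0.3959, 0.2, 0.1394]
eef_rot: [-0.364, 0.931, 0.0, -0.0]
wrist_force: [-0.2, -0.4, 0.0]
opening: 0.0854
gripper_force: 0.0
```

Request:
step_arm --increments "0 0 0 7 0;0 0 0 14 0;0 0 0 21 0;0 0 0 28 0;0 0 0 36 0;0 0 0 36 0;0 0 0 36 0"

```text
time_s: 25.18
tcp_pos: [0.3959, 0.2001, 0.1395]
eef_rot: [-0.631, 0.776, 0.0, -0.0]
wrist_force: [-0.2, 1.0, -0.5]
opening: 0.0852
gripper_force: 0.0
```

Run:
```python
from h import *
st()
for c in ('top','scene'): trays('tray_blue_a',[(.48,.013)],z0=.028,cams=(c,),a0s=[0]); trays('tray_blue_a',[(.48,.013)],z0=.038,cams=(c,),a0s=[0])
trays('tray_blue_a',[(.397,.199)],cams=('scene',),a0s=[168])
```

```text
t 25.2 tcp [39.59 20.01 13.95] psi 258.2 j [ 0.46  0.67 -1.37  2.13  0.8   1.02  1.58] open 85.2 F [-0.2  1.  -0.5]
tray_blue_a ['top'] x 48.2 y 1.5 cm yaw -2.2 cost 0.073
tray_blue_a ['top'] x 47.9 y 1.2 cm yaw -2.4 cost 0.068
tray_blue_a ['scene'] x 48.0 y 0.0 cm yaw 8.3 cost 0.485
tray_blue_a ['scene'] x 47.3 y 1.4 cm yaw 4.0 cost 0.402
tray_blue_a ['scene'] x 39.8 y 19.9 cm yaw 168.9 cost 0.060
```

Request:
step_arm --increments "0 0.1 -3 0 0; 0 0.1 -6 0 0; 0 0.1 -9 0 0; 0 0.1 -10.8 0 0; 0 0.1 -10.8 0 0; 0 0.1 -10.8 0 0; 0 0.1 -10.8 0 255; 0 0.1 -10.8 0 255; 0 0.1 -10.8 0 255; 0 0.1 -10.8 0 255; 0 0.1 -10.8 0 255; 0 0.1 -10.8 0 255"

```text
time_s: 26.68
tcp_pos: [0.3969, 0.2017, 0.0334]
eef_rot: [-0.632, 0.775, -0.001, 0.001]
wrist_force: [-0.7, -1.6, 8.6]
opening: 0.0565
gripper_force: 52.4
```

Run:
```python
from h import *
st()
```

```text
t 26.7 tcp [39.69 20.17  3.34] psi 258.3 j [ 0.29  0.8  -1.15  2.19  1.04  0.87  1.41] open 56.5 F [-0.7 -1.6  8.6]
```

Request:
step_arm --increments "0 0 3 0 255; 0 0 6 0 255; 0 0 9.6 -7 255; 0 0 11 -14 255; 0 0 11 -21 255; 0 0 11 -28 255; 0 0 11 -35 255; 0 0 11 -42 255; 0 0 11 -49 255; 0 0 11 -56 255; 0 0 11 -63 255; 0 0 11 -70 255"

```text
time_s: 27.68
tcp_pos: [0.3961, 0.2012, 0.1426]
eef_rot: [-0.07, 0.998, 0.0, 0.001]
wrist_force: [0.1, 0.6, -1.4]
opening: 0.0566
gripper_force: 55.3
```

Request:
step_arm --increments "1 -2 0 -7 255; 2 -4 0 -14 255; 3 -6 0 -21 255; 4 -8 0 -28 255; 5 -10 0 -35 255; 6 -12 0 -42 255; 7 -14 0 -49 255; 8 -16 0 -56 255; 8.2 -18 0 -63 255; 8.2 -18.5 0 -70 255; 8.2 -18.5 0 -77 255; 8.2 -18.5 0 -84 255"

```text
time_s: 28.68
tcp_pos: [0.4781, 0.0156, 0.1426]
eef_rot: [0.616, 0.788, 0.0, 0.0]
wrist_force: [-0.3, 0.9, -0.2]
opening: 0.0565
gripper_force: 55.3
```

Request:
step_arm --increments "0 0 0 -7 255; 0 0 0 -15 255; 0 0 -1 -15 255; 0 0 -2 -15 255; 0 0 -3 -15 255; 0 0 -3 -15 255; 0 0 -3 -15 255"

```text
time_s: 29.27
tcp_pos: [0.4774, 0.0162, 0.1112]
eef_rot: [0.711, 0.703, -0.0, -0.001]
wrist_force: [-0.3, -0.9, -0.0]
opening: 0.0564
gripper_force: 55.3
```

Run:
```python
from h import *
st()
```

```text
t 29.3 tcp [47.74  1.62 11.12] psi 89.4 j [ 0.36  0.43 -0.62  2.1   0.38  0.72 -0.53] open 56.4 F [-0.3 -0.9 -0. ]
```

Request:
step_arm --increments "0 0 -1 0 255; 0 0 -2 0 255; 0 0 -2.4 0 255; 0 0 -2.6 0 255; 0 0 -2.8 0 255; 0 0 -2.8 0 255"

```text
time_s: 29.77
tcp_pos: [0.4781, 0.0162, 0.0835]
eef_rot: [0.711, 0.703, 0.0, -0.0]
wrist_force: [1.3, -0.1, -2.3]
opening: 0.0565
gripper_force: 55.3
```

Request:
step_arm --increments "0 0 -0.2 0 255; 0 0 -0.4 0 255; 0 0 -0.55 0 255; 0 0 -0.65 0 255; 0 0 -0.65 0 255"

```text
time_s: 30.18
tcp_pos: [0.4781, 0.0161, 0.0775]
eef_rot: [0.711, 0.703, -0.0, 0.0]
wrist_force: [0.0, 0.2, 2.3]
opening: 0.0567
gripper_force: 55.5
```

Request:
step_arm --increments "0 0 0 0 120; 0 0 0 0 0; 0 0 0 0 0; 0 0 0 0 0; 0 0 3 0 0; 0 0 6 7 0; 0 3 7 14 0; -1 6 7 21 0; -2 9 7 28 0; -4 12 7 35 0; -5 15 7 42 0; -6 18 7 49 0"

```text
time_s: 31.18
tcp_pos: [0.4169, 0.1971, 0.1474]
eef_rot: [0.353, 0.936, -0.0, 0.0]
wrist_force: [1.0, 0.4, -0.3]
opening: 0.0853
gripper_force: 0.0
```

Request:
step_arm --increments "-0.5 4 0 7 0;-1 7 0 14 0;-1.2 10 0 21 0;-1.2 13 0 28 0;-1.2 16 0 35 0;-1.2 16 0 42 0;-1.2 16 0 49 0;-1.2 16 0 56 0;-1.2 16 0 63 0;-1.2 16 0 70 0;-1.2 16 0 77 0;-1.2 16 0 84 0"

```text
time_s: 32.18
tcp_pos: [0.406, 0.3559, 0.1471]
eef_rot: [-0.364, 0.931, -0.0, -0.0]
wrist_force: [0.8, -0.9, -0.2]
opening: 0.0853
gripper_force: 0.0
```

Run:
```python
from h import *
st()
for c in ('top','scene'):
  try: trays('tray_yellow',[(.408,.353)],cams=(c,),a0s=[134])
  except Exception as e: print(e)
trays('tray_blue_a',[(.48,.013)],z0=.044,cams=('top',),a0s=[0]);
for c in ('top','scene'): cv2.imwrite('pics/%s9.png'%c,cv2.cvtColor(robot.snapshot(c),cv2.COLOR_RGB2BGR))
a,b=[cv2.imread('pics/%s9.png'%c) for c in ('top','scene')]
u,v=map(int,proj('top',(.477,.014,.04)));u2,v2=map(int,proj('scene',(.477,.014,.04)))
cv2.imwrite('pics/f9.png',np.hstack([cv2.resize(q,(400,400),interpolation=3) for q in (a[v-40:v+40,u-40:u+40],b[v2-45:v2+45,u2-45:u2+45])]))
```

```text
t 32.2 tcp [40.6  35.59 14.71] psi 222.7 j [ 0.03  0.7  -1.19  1.92  0.75  1.06  0.83] open 85.3 F [ 0.8 -0.9 -0.2]
tray_yellow [] x 40.8 y 35.3 cm yaw 134.0 cost 0.000
tray_yellow ['scene'] x 40.8 y 35.2 cm yaw 136.2 cost 0.055
tray_blue_a [] x 48.0 y 1.3 cm yaw 0.0 cost 0.000
```

View pics/f9.png

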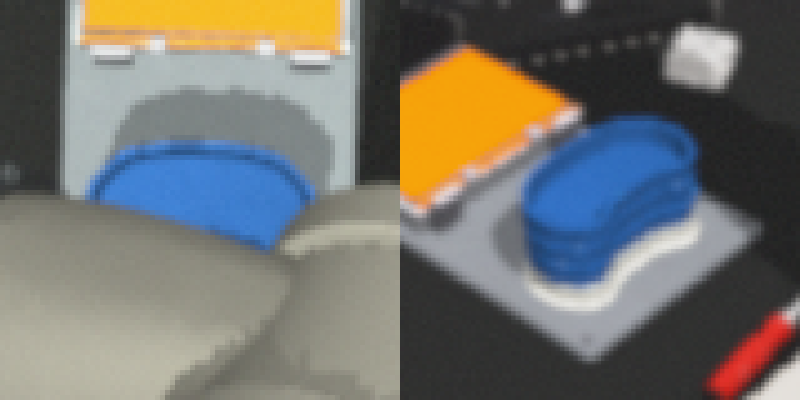

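The stack of three sits neatly in the nest. Yellow next.

Request:
step_arm --increments "-0.1 0 -3 2.5 0; -0.1 0 -6 2.5 0; -0.1 0 -9 2.5 0; -0.1 0 -11.6 2.5 0; -0.1 0 -11.6 2.5 0; -0.1 0 -11.6 2.5 0; -0.1 0 -11.6 2.5 255; -0.1 0 -11.6 2.5 255; -0.1 0 -11.6 2.5 255; -0.1 0 -11.6 2.5 255; -0.1 0 -11.6 2.5 255; -0.1 0 -11.6 2.5 255"

```text
time_s: 33.58
tcp_pos: [0.406, 0.357, 0.0335]
eef_rot: [-0.381, 0.925, 0.0, 0.002]
wrist_force: [-0.1, -1.8, 8.1]
opening: 0.0566
gripper_force: 52.9
```

Request:
step_arm --increments "0 0 3 0 255; 0 0 6 0 255; 0 0 9.6 -7 255; 0 0 12.5 -14 255; 0 -2 12.5 -21 255; 0 -4 12.5 -28 255; 0 -6 12.5 -35 255; 0 -8 12.5 -42 255; 0 -10 12.5 -49 255; 0 -13 12.5 -56 255; 0 -16 12.5 -63 255; 0 -19 12.5 -70 255"

```text
time_s: 34.58
tcp_pos: [0.4049, 0.1653, 0.1573]
eef_rot: [0.22, 0.975, 0.0, 0.001]
wrist_force: [1.4, -0.6, -2.0]
opening: 0.0568
gripper_force: 55.0
```

Run:
```python
from h import *
st()
```

```text
t 34.6 tcp [40.49 16.53 15.73] psi 154.5 j [ 0.35  0.4  -1.03  2.14  0.46  0.84  0.16] open 56.8 F [ 1.4 -0.6 -2. ]
```

Request:
step_arm --increments "1.5 -3 0 -7 255; 3 -6 0 -14 255; 4.5 -9 0 -21 255; 6 -12 0 -28 255; 7.3 -14.9 0 -35 255; 7.3 -14.9 0 -42 255; 7.3 -14.9 0 -49 255; 7.3 -14.9 0 -56 255; 7.3 -14.9 0 -65 255; 7.3 -14.9 -2 -65 255; 7.3 -14.9 -4 -65 255; 7.3 -14.9 -4 -65 255"

```text
time_s: 35.58
tcp_pos: [0.4762, 0.0171, 0.1147]
eef_rot: [0.708, 0.706, -0.001, -0.001]
wrist_force: [-0.3, 0.1, -0.9]
opening: 0.0567
gripper_force: 55.0
```

Request:
step_arm --increments "0 0 0 0 255; 0 0 -0.7 0 255; 0 0 -1.3 0 255; 0 0 -1.7 0 255; 0 0 -1.7 0 255"

```text
time_s: 36.0
tcp_pos: [0.4782, 0.017, 0.099]
eef_rot: [0.708, 0.706, 0.0, 0.0]
wrist_force: [1.3, -0.2, -1.7]
opening: 0.0566
gripper_force: 55.0
```

Run:
```python
from h import *
st()
```

```text
t 36.0 tcp [47.82  1.7   9.9 ] psi 89.8 j [ 0.38  0.46 -0.66  2.11  0.43  0.7  -0.57] open 56.6 F [ 1.3 -0.2 -1.7]
```

Below the perch height without any force, so it is dropping in.

Request:
step_arm --increments "0 0 -0.2 -0.5 255; 0 0 -0.4 -0.5 255; 0 0 -0.55 -0.5 255; 0 0 -0.6 -0.5 255; 0 0 -0.6 -0.5 255"

```text
time_s: 36.42
tcp_pos: [0.4781, 0.0171, 0.0935]
eef_rot: [0.711, 0.703, -0.0, 0.0]
wrist_force: [-0.2, -0.8, 3.3]
opening: 0.0566
gripper_force: 55.4
```

Request:
step_arm --increments "0 0 0 0 120; 0 0 0 0 0; 0 0 0 0 0; 0 0 0 0 0; 0 0 3 0 0; 0 0 6 0 0; 0 3 7 0 0; 0 6 7 0 0; 0 9 7 0 0; 0 11 7 0 0; 0 13 7 0 0; 0 14 7 0 0"

```text
time_s: 37.42
tcp_pos: [0.4777, 0.1601, 0.1636]
eef_rot: [0.71, 0.704, 0.001, -0.0]
wrist_force: [-0.6, 0.1, 0.5]
opening: 0.0853
gripper_force: 0.0
```

```bash
cat > p.py <<'E'
from h import *
import sys
def parts(names):
  for c in ('top','scene'):
    im=robot.snapshot(c); cv2.imwrite('pics/%sp.png'%c,cv2.cvtColor(im,cv2.COLOR_RGB2BGR))
    for n in names:
        for r in robot.cut_out(c,n)[:2]:
            p=np.argwhere(r['region'])
            if len(p)<6: continue
            X=np.array([atz(c,u,v,.005)[:2] for v,u in p]); m=X.mean(0); w,V=np.linalg.eigh(np.cov((X-m).T)); d=V[:,1]
            print(c,n,'conf %.2f'%r['conf'],len(p),'xy',(m*100).round(2),'axis deg %.1f'%np.degrees(np.arctan2(d[1],d[0])),'len/wid',(np.sqrt(w[::-1]*12)*1000).round(1))
        for r in robot.landmark_of(c,n)[:2]: print('  lm',c,round(r['conf'],2),(atz(c,r['point'][1]*512,r['point'][0]*384,0)[:2]*100).round(2))
if __name__=='__main__': st(); parts(sys.argv[1:])
E
python3 p.py usb_stick attenuator
python3 - <<'E'
from h import *
for c in ('top','scene'): trays('tray_yellow',[(.48,.013)],z0=.06,cams=(c,),a0s=[0])
E
```

```text
t 37.4 tcp [47.77 16.01 16.36] psi 89.5 j [ 0.17  0.41 -0.75  2.01  0.36  0.86 -0.79] open 85.3 F [-0.6  0.1  0.5]
top usb_stick conf 0.53 74 xy [ 50.11 -28.57] axis deg -136.8 len/wid [42.1 13.6]
  lm top 0.43 [ 49.83 -28.93]
top attenuator conf 0.32 2148 xy [62.82  1.19] axis deg 86.5 len/wid [150.7 115.3]
scene usb_stick conf 0.66 193 xy [49.73 -1.85] axis deg 83.7 len/wid [131.3  31.3]
scene usb_stick conf 0.56 84 xy [ 50.39 -28.33] axis deg 56.9 len/wid [44.3 35.6]
  lm scene 0.55 [ 50.43 -28.37]
  lm scene 0.47 [49.3  26.91]
tray_yellow ['top'] x 48.2 y 1.4 cm yaw -3.5 cost 0.152
tray_yellow ['scene'] x 48.2 y 1.5 cm yaw -2.0 cost 0.069
```

Run:
```python
from h import *
T=cv2.imread('pics/top0.png');S=cv2.imread('pics/scene0.png'); out=[]
for X in ((.5,.275,.005),(.502,-.285,.005)):
    row=[]
    for c,im in (('top',T),('scene',S)):
        u,v=map(int,proj(c,X)); print(c,u,v); row.append(cv2.resize(im[v-15:v+15,u-20:u+20],(400,300),interpolation=3))
    out.append(np.hstack(row))
cv2.imwrite('pics/g10.png',np.vstack(out))
```

```text
top 155 182
scene 177 252
top 355 186
scene 309 159
```

View pics/g10.png

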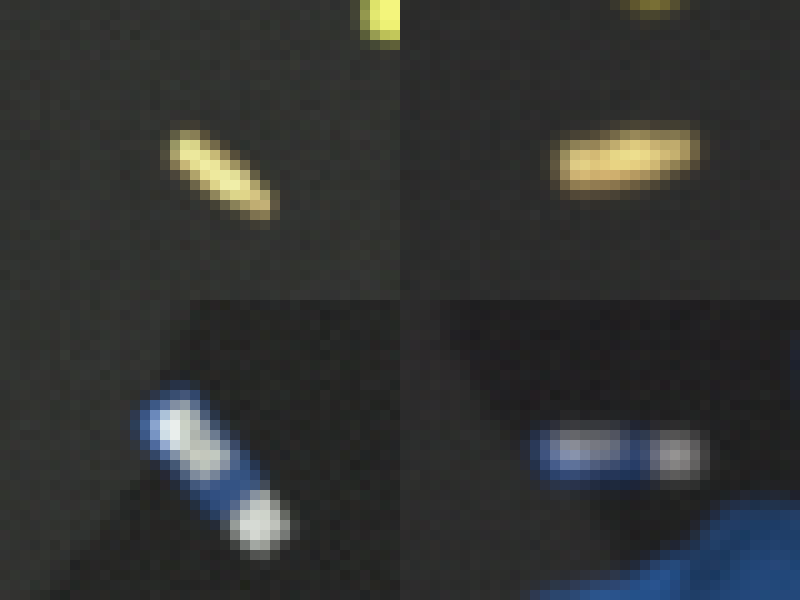

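Run:
```python
from h import *
def P(c,u0,v0,a,b): return atz(c,u0-20+a/10-.5,v0-15+b/10-.5,.004)[:2]
for n,c,u,v,A,B in (('att','top',155,182,(168,140),(275,212)),('att','scene',177,252,(152,164),(302,150)),
  ('usb','top',355,186,(153,96),(282,242)),('usb','scene',309,159,(135,154),(307,158))):
    a,b=P(c,u,v,*A),P(c,u,v,*B); d=b-a; print(n,c,'mid',((a+b)*50).round(2),'len %.1f mm dir %.1f'%(np.hypot(*d)*1000,np.degrees(np.arctan2(d[1],d[0]))))
```

```text
att top mid [49.62 27.22] len 36.5 mm dir -122.5
att scene mid [49.81 27.1 ] len 37.0 mm dir -130.7
usb top mid [ 49.98 -28.74] len 54.3 mm dir -138.0
usb scene mid [ 49.97 -28.86] len 56.3 mm dir -140.5
```

Request:
step_arm --increments "0.5 3 0 -7 130; 1 6 0 -14 130; 1.5 9 0 -21 130; 1.7 11.4 0 -28 130; 1.7 11.4 -3 -35 130; 1.7 11.4 -6 -35 130; 1.7 11.4 -9 -35 130; 1.7 11.4 -11 -35 130; 1.7 11.4 -11 -35 130; 1.7 11.4 -11 -35 130"

```text
time_s: 38.95
tcp_pos: [0.4944, 0.271, 0.0527]
eef_rot: [0.89, 0.457, -0.001, -0.0]
wrist_force: [-0.3, -0.4, 0.8]
opening: 0.0419
gripper_force: 0.0
```

Run:
```python
from h import *
st()
im=cv2.cvtColor(snap('scene'),cv2.COLOR_RGB2BGR); u,v=map(int,proj('scene',(.495,.274,.03))); cv2.imwrite('pics/k11.png',cv2.resize(im[v-25:v+25,u-30:u+30],(600,500),interpolation=3))
```

```text
t 39.0 tcp [49.44 27.1   5.27] psi 54.4 j [-0.22  0.62 -0.51  1.94  0.45  0.7  -1.63] open 41.9 F [-0.3 -0.4  0.8]
```

View pics/k11.png

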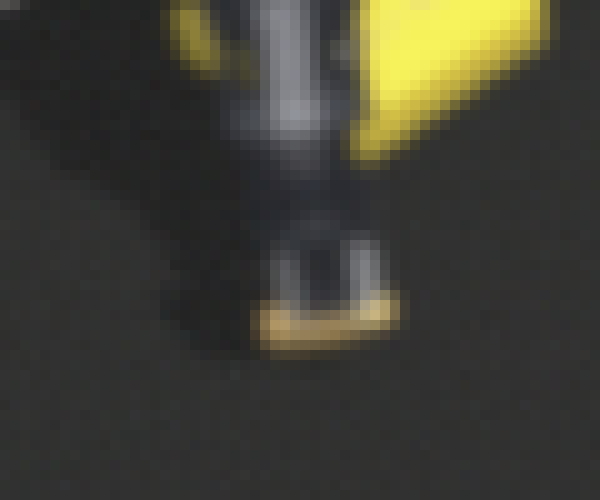

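The fingers are centred along the attenuator (columns 285–365 against 255–400). Down and close.

Request:
step_arm --increments "0 0.1 -1 0 130; 0 0.1 -2 0 130; 0 0.1 -2.8 0 130; 0 0.1 -2.8 0 130; 0 0.1 -2.8 0 255; 0 0.1 -2.8 0 255; 0 0.1 -2.8 0 255; 0 0.1 -2.8 0 255; 0 0.1 -2.8 0 255; 0 0.1 -2.8 0 255" --grip_force 40

```text
time_s: 39.83
tcp_pos: [0.4952, 0.2723, 0.0257]
eef_rot: [0.89, 0.457, 0.0, -0.0]
wrist_force: [0.0, -0.4, 2.5]
opening: 0.0065
gripper_force: 39.0
```

Request:
step_arm --increments "0 0 2 0 255; 0 0 5 0 255; 0 0 9 0 255; 0 -3 12 -7 255; 0 -3 12 -14 255; 0 -3 12 -14 255"

```text
time_s: 40.33
tcp_pos: [0.4965, 0.2409, 0.1474]
eef_rot: [0.94, 0.341, 0.002, 0.0]
wrist_force: [-0.1, 0.4, -0.7]
opening: 0.0065
gripper_force: 38.8
```

Run:
```python
from h import *
st(); x=robot.state()['tcp_pos']
im=cv2.cvtColor(snap('scene'),cv2.COLOR_RGB2BGR); u,v=map(int,proj('scene',(x[0],x[1],x[2]-.02))); cv2.imwrite('pics/k12.png',cv2.resize(im[v-25:v+45,u-40:u+40],(640,560),interpolation=3))
```

```text
t 40.3 tcp [49.65 24.09 14.74] psi 39.9 j [-0.14  0.46 -0.53  1.92  0.31  0.84 -1.71] open 6.5 F [-0.1  0.4 -0.7]
```

View pics/k12.png

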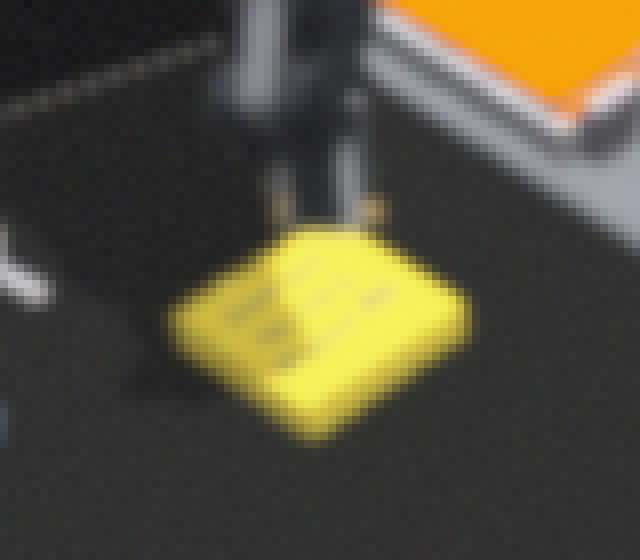

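Request:
step_arm --increments "0 -4 0 -7 255; -0.5 -8 0 -14 255; -1 -12 0 -21 255; -1.5 -16 0 -28 255; -2 -20.1 0 -35 255; -2 -20.1 0 -40 255; -2 -20.1 -1 -40 255; -2 -20.1 -2 -40 255; -2 -20.1 -3 -40 255; -2 -20.1 -4 -40 255; -2 -20.1 -4 -40 255"

```text
time_s: 41.3
tcp_pos: [0.4733, 0.0423, 0.1025]
eef_rot: [1.0, 0.005, -0.002, -0.0]
wrist_force: [0.0, -1.2, 0.2]
opening: 0.0067
gripper_force: 38.9
```

Run:
```python
from h import *
st()
```

```text
t 41.3 tcp [47.33  4.23 10.25] psi 0.6 j [ 0.06  0.39 -0.34  2.13  0.21  0.66 -1.98] open 6.7 F [ 0.  -1.2  0.2]
```

Request:
step_arm --increments "0 -0.2 -0.3 0 255; 0 -0.2 -0.5 0 255; 0 -0.2 -0.5 0 255; 0 -0.2 -0.5 0 215; 0 -0.2 -0.5 0 200; 0 -0.2 -0.5 0 200; 0 -0.2 -0.5 0 200; 0 -0.2 1.5 0 200; 0 -0.2 4 0 200; 0 -0.2 7 0 200; 0 -3 7 0 150; 0 -6 7 0 150"

```text
time_s: 42.3
tcp_pos: [0.4767, -0.0176, 0.1777]
eef_rot: [1.0, 0.005, 0.003, -0.0]
wrist_force: [1.5, -0.5, -1.0]
opening: 0.0354
gripper_force: 0.0
```

Request:
step_arm --increments "0.4 -4 0 7 130; 0.8 -8 0 14 130; 1.2 -12 0 21 130; 1.8 -16 0 28 130; 2.1 -20 0 35 130; 2.1 -24 0 40 130; 2.1 -26.5 0 40 130; 2.1 -26.5 -3 40 130; 2.1 -26.5 -6 40 130; 2.1 -26.5 -8 40 130; 2.1 -26.5 -8 40 130"

```text
time_s: 43.22
tcp_pos: [0.4931, -0.283, 0.0913]
eef_rot: [0.939, 0.345, -0.002, -0.003]
wrist_force: [0.6, -0.5, 0.2]
opening: 0.0421
gripper_force: 0.0
```

Run:
```python
from h import *
st()
im=cv2.cvtColor(snap('scene'),cv2.COLOR_RGB2BGR); u,v=map(int,proj('scene',(.49,-.14,.03))); cv2.imwrite('pics/l13.png',cv2.resize(im[v-60:v+60,u-80:u+80],(800,600),interpolation=3))
```

```text
t 43.2 tcp [ 49.31 -28.3    9.13] psi 40.3 j [ 0.66  0.53 -0.32  1.92  0.24  0.73 -0.66] open 42.1 F [ 0.6 -0.5  0.2]
```

View pics/l13.png

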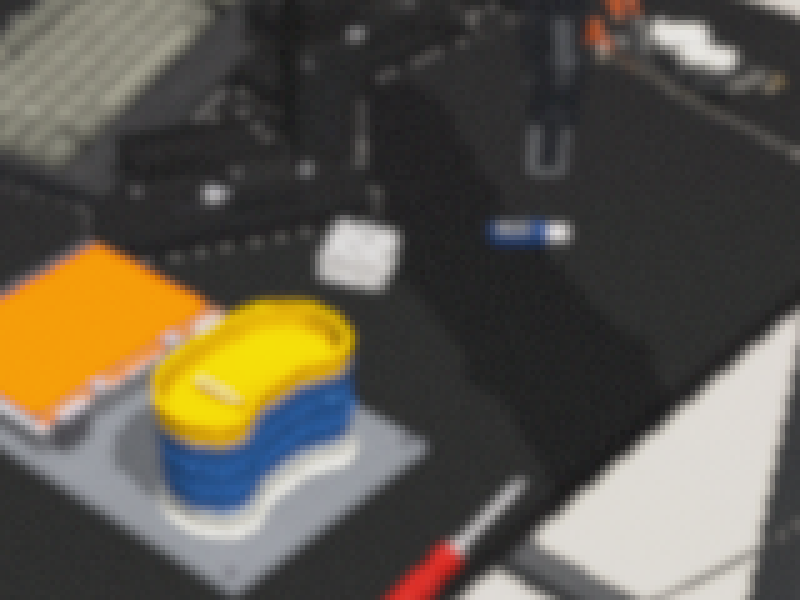

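```bash
python3 - <<'E'
from h import *
x=robot.state()['tcp_pos']; u0,v0=map(int,proj('scene',(.49,-.14,.03)))
f=lambda X:tuple(round(a,1) for a in ((proj('scene',X)[0]-u0+80)*5,(proj('scene',X)[1]-v0+60)*5))
print('tip pred',f((x[0],x[1],x[2]-.02)))
g=lambda a,b:atz('scene',u0-80+a/5-.5,v0-60+b/5-.5,.005)[:2]
print('usb ends',g(489,232),g(573,234),'grip',f((.5015,-.282,.008)), f((.497,-.286,.008)))
E
python3 p.py usb_stick
```

```text
tip pred (np.float64(538.7), np.float64(145.6))
usb ends [ 0.51982416 -0.27003958] [ 0.47739364 -0.30497186] grip (np.float64(520.3), np.float64(228.5)) (np.float64(529.5), np.float64(228.5))
t 43.3 tcp [ 49.45 -28.32   9.36] psi 40.3 j [ 0.66  0.53 -0.32  1.92  0.24  0.74 -0.66] open 42.0 F [-0.2 -0.1  0.9]
top usb_stick conf 0.38 2118 xy [62.91  1.17] axis deg 89.3 len/wid [149.2 114.9]
  lm top 0.66 [56.14  0.27]
  lm top 0.42 [ 50.4  -29.13]
scene usb_stick conf 0.54 37 xy [ 50.15 -28.58] axis deg -136.9 len/wid [41.2 16.7]
  lm scene 0.57 [ 50.43 -27.88]
```

Request:
step_arm --increments "0.9 0.3 -2 1 130; 0.9 0.3 -4 1 130; 0.9 0.3 -5.5 1 130; 0.9 0.3 -5.5 1 130; 0.9 0.3 -5.5 1 130"

```text
time_s: 43.98
tcp_pos: [0.505, -0.2808, 0.0405]
eef_rot: [0.936, 0.353, -0.0, -0.0]
wrist_force: [-0.3, 0.2, 0.5]
opening: 0.042
gripper_force: 0.0
```

Request:
step_arm --increments "0 0 -0.8 0 130; 0 0 -1.5 0 130; 0 0 -1.5 0 130; 0 0 -1.5 0 255; 0 0 -1.5 0 255; 0 0 -1.5 0 255; 0 0 -1.5 0 255; 0 0 -1.5 0 255; 0 0 -1.5 0 255"

```text
time_s: 44.73
tcp_pos: [0.5053, -0.281, 0.0257]
eef_rot: [0.936, 0.353, 0.0, 0.0]
wrist_force: [0.3, -0.4, 4.0]
opening: 0.0163
gripper_force: 39.5
```

Request:
step_arm --increments "0 0 2 0 255; 0 0 5 0 255; 0 0 9 0 255; 0 2 12 7 255; 0 5 12 14 255; 0 9 12 21 255; -0.5 13 12 28 255; -1 17 12 35 255; -1.5 21 12 42 255; -2 25 12 48 255; -2.7 28 12 48 255; -2.7 28.4 12 48 255"

```text
time_s: 45.73
tcp_pos: [0.4765, 0.0094, 0.1456]
eef_rot: [0.708, 0.706, 0.001, -0.001]
wrist_force: [0.1, -0.0, 0.3]
opening: 0.0158
gripper_force: 39.1
```

Run:
```python
from h import *
st()
im=cv2.cvtColor(snap('scene'),cv2.COLOR_RGB2BGR); u,v=map(int,proj('scene',(.478,.01,.1))); cv2.imwrite('pics/m14.png',cv2.resize(im[v-40:v+40,u-40:u+40],(600,600),interpolation=3))
```

```text
t 45.7 tcp [47.65  0.94 14.56] psi 89.8 j [ 0.39  0.37 -0.64  2.08  0.31  0.78 -0.44] open 15.8 F [ 0.1 -0.   0.3]
```

View pics/m14.png

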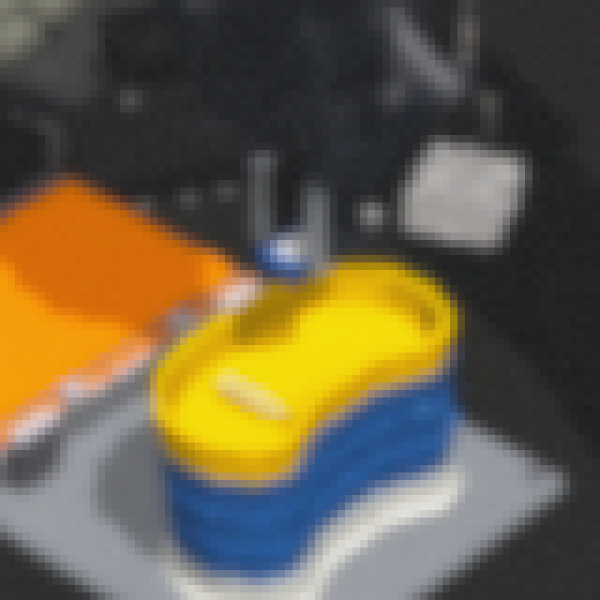

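Request:
step_arm --increments "0.05 -0.6 0 0 255; 0.05 -0.6 -1.5 0 255; 0.05 -0.6 -3 0 255; 0.05 -0.6 -4 0 255; 0.05 -0.6 -4.6 0 255; 0.05 -0.6 -4.6 0 255"

```text
time_s: 46.28
tcp_pos: [0.4778, -0.0043, 0.098]
eef_rot: [0.712, 0.702, -0.001, -0.001]
wrist_force: [-0.5, -0.0, -0.5]
opening: 0.0163
gripper_force: 39.1
```

Request:
step_arm --increments "0 0.3 0 0 255; -0.05 0.7 0 0 255; -0.05 0.7 -0.15 0 255; -0.05 0.7 -0.15 0 255; -0.05 0.7 -0.15 0 195; -0.05 0.7 -0.15 0 195; -0.05 0.7 -0.15 0 192; -0.05 0.7 -0.15 0 192"

```text
time_s: 46.95
tcp_pos: [0.4781, 0.004, 0.0979]
eef_rot: [0.711, 0.703, 0.0, 0.0]
wrist_force: [-0.0, -0.4, 0.3]
opening: 0.0208
gripper_force: 0.0
```

Run:
```python
from h import *
st()
```

```text
t 47.0 tcp [47.81  0.4   9.79] psi 89.3 j [ 0.35  0.45 -0.59  2.11  0.39  0.69 -0.51] open 20.8 F [-0.  -0.4  0.3]
```

Released. I'll go up and clear, then check.

Request:
step_arm --increments "0 0 0.5 0 192; 0 0 1.5 0 192; 0 0 3 0 192; 0 0 6 0 192; 0 0 9 0 192; 0 -4 12 0 192; 0 -8 13 0 192; 0 -12 13 0 192; 0 -16 13 0 192; 0 -20 13 0 192; 0 -24 13 0 192; 0 -28 13 0 192"

```text
time_s: 47.95
tcp_pos: [0.4776, -0.2781, 0.2291]
eef_rot: [0.711, 0.703, 0.0, 0.001]
wrist_force: [0.4, 0.4, 0.5]
opening: 0.0214
gripper_force: 0.0
```

Run:
```python
from h import *
st()
im={c:cv2.cvtColor(snap(c),cv2.COLOR_RGB2BGR) for c in ('top','scene')}
o=[]
for c in im:
    u,v=map(int,proj(c,(.53,.012,.05))); o.append(cv2.resize(im[c][v-60:v+60,u-45:u+45],(400,533),interpolation=3))
cv2.imwrite('pics/z15.png',np.hstack(o))
for c in ('top','scene'):
    for n in ('cover_edge','note_pad','heat_sink'):
        r=robot.landmark_of(c,n)[:1]
        for q in r: print(c,n,round(q['conf'],2),atz(c,q['point'][1]*512,q['point'][0]*384,.034 if n=='cover_edge' else 0).round(3))
```

```text
t 48.0 tcp [ 47.76 -27.81  22.91] psi 89.3 j [ 0.85  0.35 -0.53  1.85  0.21  1.    0.21] open 21.4 F [0.4 0.4 0.5]
top note_pad 0.81 [0.563 0.191 0.   ]
top heat_sink 0.49 [ 0.563 -0.19   0.   ]
scene cover_edge 0.7 [0.679 0.019 0.034]
scene heat_sink 0.51 [ 0.567 -0.183  0.   ]
```

View pics/z15.png

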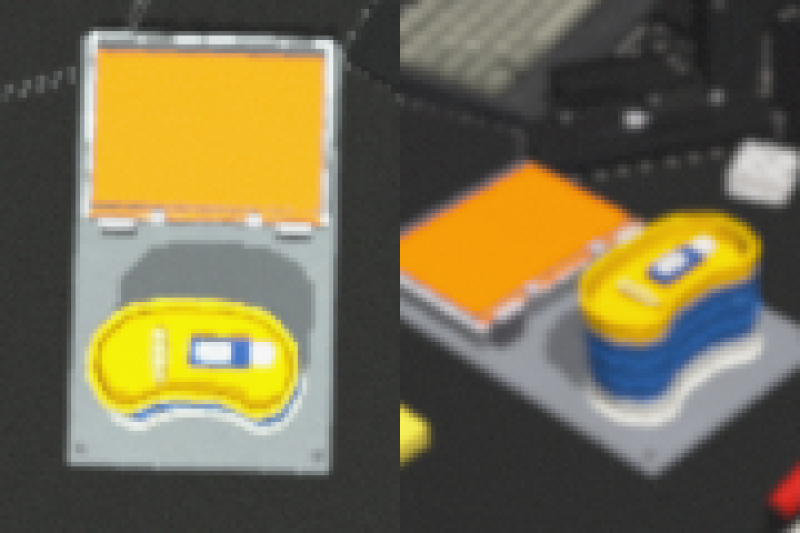

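```bash
python3 -c "
from station import robot
print(robot.sign_off())"
```

```text
the job is handed in; nothing more can be done
None
```

The job is handed in: the final pictures show the cover folded flat, three blue trays nested with the yellow one on top, the USB stick and attenuator lying inside it, and the heat sink and note pad unmoved, but I viewed 16 pictures, over the limit of 14.

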